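# Count to the third gap of the column rack and push the cassette home

### The job

Starting at the end of the rack where the tall post stands, run a fingertip along the tops of the dividers to count the gaps, touching the first, second and third divider in that order; the third gap is the one just beyond the third divider. Then push the loose cassette lying on the rack's front lane into that third gap, nose first, until it is fully home against the back stop. Only touch and push: never lift or tip the cassette, and leave the seated cassettes and everything else where they are.

Things in the scene. Friction and masses are not known exactly. Their poses are not given: they have to be found in the camera images.
- rack: Rack with a grey plastic base plate and white dividers, fixed to the bench, placed and turned differently each run. Origin on the bench under the dividers' front plane, mid-width; +x runs into the gaps (away from the robot), y along the row, z up. Base plate x = -100 to 135 mm, y = +-135 mm, 6 mm thick. Five dividers at y = -108, -54, 0, 54, 108 mm make four gaps, 46 mm clear, centred at y = -81, -27, 27, 81 mm.
- lane (a point): Middle of the flat lane in front of the gaps, on its surface (6 mm above the bench; at x = -46 mm, y = 0 in the rack's frame). The lane runs along the rack's y, from x = -92 to 0 mm, with both ends open. Its near edge has a lip 6 mm thick (x = -98 to -92 mm) whose top is 11 mm above the bench. The gaps open onto the lane and to the top, with the same floor height.
- stop (a point): Middle of the top edge of the back stop's face (x = 70 mm, y = 0 in the rack's frame, 40 mm above the bench): an upright wall that closes the far end of all four gaps. Behind it is a ledge with two vials.
- tall_post: Round black post, 80 mm tall, 22 mm across, fixed on the rack's base plate at a rear corner, beside the outermost divider, at x = 95 mm and y = +123 or -123 mm in the rack's frame: which end differs from run to run. It marks the end from which dividers and gaps are counted. Origin: centre of its underside, 6 mm above the bench.
- short_post: Round black post like the tall one but only 20 mm tall, at the other end of the rack. Origin: centre of its underside.
- divider1: One of five identical rigid upright dividers, 8 mm thick, from x = 0 to 70 mm in the rack's frame; rounded front and top edges, top 56 mm above the bench. Origin: at bench height under its front edge, axes as the rack's. This one stands at y = -108 mm in the rack's frame. The number in the name runs from -y to +y; it is not the counting order.
- divider2: One of five identical rigid upright dividers, 8 mm thick, from x = 0 to 70 mm in the rack's frame; rounded front and top edges, top 56 mm above the bench. Origin: at bench height under its front edge, axes as the rack's. This one stands at y = -54 mm in the rack's frame. The number in the name runs from -y to +y; it is not the counting order.
- divider3: One of five identical rigid upright dividers, 8 mm thick, from x = 0 to 70 mm in the rack's frame; rounded front and top edges, top 56 mm above the bench. Origin: at bench height under its front edge, axes as the rack's. This one stands at y = +0 mm in the rack's frame. The number in the name runs from -y to +y; it is not the counting order.
- divider4: One of five identical rigid upright dividers, 8 mm thick, from x = 0 to 70 mm in the rack's frame; rounded front and top edges, top 56 mm above the bench. Origin: at bench height under its front edge, axes as the rack's. This one stands at y = +54 mm in the rack's frame. The number in the name runs from -y to +y; it is not the counting order.
- divider5: One of five identical rigid upright dividers, 8 mm thick, from x = 0 to 70 mm in the rack's frame; rounded front and top edges, top 56 mm above the bench. Origin: at bench height under its front edge, axes as the rack's. This one stands at y = +108 mm in the rack's frame. The number in the name runs from -y to +y; it is not the counting order.
- cassette_center (a point): Loose cassette: black block 70 mm long (x), 36 wide (y), 22 high, a clear column lying on top (33 mm high in all, nothing overhangs), about 0.12 kg. It slides freely on the lane, where it starts, nose (+x, thin spout) towards the gaps, roughly square to the rack. Point: centre of the block. Home: nose at the back stop, tail flush with the dividers' fronts, this point at x = 35 mm in the rack's frame.
- cassette_nose (a point): Middle of the loose cassette's nose end face, 35 mm ahead of its centre along its +x. Home: at x = 70 mm in the rack's frame.
- cassette: The same loose cassette; origin: centre of its underside, axes as above.
- seated_a_center (a point): Cassette identical to the loose cassette, already home in an end gap of the rack with its tail flush; a bystander to leave alone. Point: centre of its black block (y = -81 mm gap).
- seated_b_center (a point): Cassette identical to the loose cassette, already home in an end gap of the rack with its tail flush; a bystander to leave alone. Point: centre of its black block (y = +81 mm gap).
- vial_a: Small amber vial, 24 mm across, 50 mm high, standing on the rack's rear ledge. A bystander to leave alone. Origin: centre of its underside.
- vial_b: Another such vial on the ledge. A bystander to leave alone. Origin: centre of its underside.
- reagent: Amber reagent bottle, 66 mm across, 130 mm high, to the robot's right. A bystander to leave alone. Origin: centre of its underside.
- beaker: Glass beaker, 70 mm across, 85 mm high, to the robot's left. A bystander to leave alone. Origin: centre of its underside.
- dish: Shallow glass dish, 90 mm across, 16 mm high, to the robot's right. A bystander to leave alone. Origin: centre of its underside.
- spatula: Spatula 170 mm long lying on the bench to the rack's left. A bystander to leave alone. Origin: centre of its underside.
Mind the look-alikes: they are no part of the job. What is shaped like the cassette but brown or red is not meant.

How it is judged:
By the outcome, as a careful person would: the job done as asked, in the order asked, and still so for the second after the job is handed in, with the robot touching nothing.
It also fails if it takes over 56 s, if anything falls off the work surface, if the arm or the gripper's body presses on something with over 40 N, if the wrist force passes 120 N, or if a joint passes its speed limit or range.

### The arm

A 7-joint arm with a two-finger parallel gripper is mounted at the origin on the work surface. World frame = base frame: x ahead of the robot, y to its left, z up, the work surface at z = 0. Lengths are in m, angles in rad, forces in N, time in s.
With the tool pointing down it reaches from about 0.4 to 0.85 m from the base axis. Payload 4.4 kg.
Tool frame: the origin (TCP) lies on the mounting face of the last link; the fingertips stand 199 mm ahead of it and the grasp point (between the pads) lies 180 mm ahead of it; z points along the fingers, y is the line along which they close (so a half turn about z gives the same grasp; the last joint's range is limited). The gripper opens to 94 mm and grips with 3 to 60 N. Pads are 16 mm wide; open, the fingers measure 119 mm over their backs; the gripper's body (75 mm by 177 mm) begins 78 mm behind the grasp point.
Start: joints at [1.195, 0.628, 0.038, 1.517, -0.027, 0.996, -0.02], TCP at [0.198, -0.619, 0.405] pointing down, gripper open.
Joint ranges: [-3.06, 3.06], [-0.37, 2.12], [-1.25, 1.32], [0.18, 2.47], [-1.1, 4.24], [0.23, 1.98], [-2.94, 2.94]. Speed limits (rad/s): [2.57, 2.57, 3.14, 3.14, 3.14, 3.14, 3.14].

### API

Orientations are given as a 3x3 rotation matrix whose columns are the frame's x, y, z axes.
In Python, from station import robot gives the robot as it stands.
- The arm moves only by the tool apply_moves, never from a script. Its argument "steps" is a list of rows, each a list of 7 numbers: the shift along the tool's x, y, z in cm, then the turn, a rotation vector about the tool's x, y, z in rad, then the closure, from 0 (fully open) to 1 (shut). In form: [[dx, dy, dz, ax, ay, az, claw], ...]. A call has 1 to 20 rows; each row is the pose to reach, as a shift and turn from the pose commanded when the call began, along the tool's axes at that moment; what a row does not reach only later rows make up. A row lasts 1/10 s, in which the tool goes at most 50 mm and 8.59 degrees, less where a joint would pass 70% of its speed; a pose out of reach is approached as far as the arm can. A call with a gripper value outside its range is refused whole. The fingers move at their own pace and stop on an object; "squeeze" is the grip in N (left out, the last holds). Time passes only in rows, so rows that repeat a pose let the fingers close. It gives the time, the measured TCP pose, the force, the opening and the grip force at its end, in the units of the state.
- robot.read_state(): the state, without advancing time (a new reading comes with each control period).
- robot.camera(name): name is "side" or "top" or "wrist"; returns a dict with "frame" (420x560x3 uint8, red, green, blue), "depth" (420x560 float32, m along the optical axis (not along the pixel's ray), 0 where there is no reading), "camera_matrix" (3x3 intrinsics, pixels), "view" (4x4, takes a point from world to camera coordinates). Camera axes: x right, y down, z forward; pixel columns grow to the right and rows downward; lengths in m; the calibration is good to about 2 mm. A picture is of the moment at which its call begins.
- robot.job_done(): hands the job in; it is judged then, once.
Trained networks look in the newest picture that a camera, given by its name, has taken for a name from the list of things; names that differ only in an ending like _2 or _b are one class to them, and where a whole thing is asked for, a point or a joint stands for the part that bears it (a point fixed in the world has none). Each returns a list of dicts, best first, with "confidence" (0 to 1); they miss things now and then, are a little off and sometimes report something else, mostly with a low value. They report only what shows in the picture. A call takes as long as a camera call. They do not tell look-alikes from the thing itself.
- robot.look_for(camera, query): "box" ([centre column, centre row, width, height] in pixels, round what is visible of it).
- robot.trace(camera, query): "region" (420x560 bool, what is visible of it) and "box" ([centre column, centre row, width, height] in pixels, round what is visible of it).
The state is a dict: "t": time; "joints": joint angles; "joint_velocities": joint speeds; "joint_torque": joint torques, N m; "tcp_pos": TCP position; "tool_rot": TCP orientation; "force": force on the tool from outside, world axes, zero at the start; "moment": the same for the moment, N m; "finger_gap": opening from 0.0 (shut) to 1.0 (fully open); "grip_force": force on a finger pad.
Only numpy, scipy, OpenCV 4.12 (cv2) and the standard library are available. Lean on these libraries where they do the work, as an engineer would, in place of code of your own. Each camera call takes 0.05 s, during which the arm holds its last target. There are 200 camera calls.

## Working session

There is one attempt and no reset: what is moved stays moved. The work goes in short steps, Python scripts to look and compute and a tool call to move; the robot and the scene stay as the last step left them, time stands still between calls to the robot, and variables do not carry over. Pictures are saved under pics/ and viewed, at most 10 in all, crops included, and the job is handed in when it is done.

Besides the shell and the picture viewer there is one more tool, called after "Request:" in YAML: its name, and indented under it one key for each argument. apply_moves: Moves the arm, as the interface text tells. Its arguments: {"type":"object","properties":{"steps":{"type":"array"},"squeeze":{"type":"number"}},"required":["steps"]}

```bash
mkdir -p pics
cat > h.py <<'E'
import numpy as np, cv2
from station import robot
def shot(n,f=None):
    c=robot.camera(n)
    if f: cv2.imwrite('pics/'+f,cv2.cvtColor(c['frame'],cv2.COLOR_RGB2BGR))
    return c
def cloud(c):
    d=c['depth'];K=c['camera_matrix'];v,u=np.mgrid[:d.shape[0],:d.shape[1]]
    p=np.stack([(u-K[0,2])*d/K[0,0],(v-K[1,2])*d/K[1,1],d,np.ones_like(d)],-1)
    w=p@np.linalg.inv(c['view']).T
    w=w[...,:3];w[d==0]=np.nan
    return w
E
python3 - <<'E'
from h import *
for n in('top','side'):
    c=shot(n,n+'0.png');w=cloud(c)
    for q in('rack','tall_post','short_post','cassette','divider1','vial_a'):
        for r in robot.trace(n,q)[:5]:
            m=r['region']; p=w[m]
            print(n,q,round(r['confidence'],2),np.round(r['box']),np.round(np.nanmedian(p,0),3),np.round(np.nanpercentile(p[:,2],97),3))
s=robot.read_state();print(s['t'],s['tcp_pos'],np.round(s['tool_rot'],3),s['force'])
E
```

```text
top rack 0.83 [292. 189. 101.  86.] [ 0.581 -0.026  0.007] 0.055
top tall_post 0.44 [248. 157.  11.  10.] [0.667 0.102 0.081] 0.089
top short_post 0.62 [340. 162.   7.   6.] [ 0.665 -0.141  0.024] 0.029
top short_post 0.56 [294. 193. 106.  84.] [ 0.581 -0.026  0.007] 0.055
top short_post 0.51 [269. 212.  15.  23.] [0.525 0.043 0.03 ] 0.041
top cassette 0.89 [280. 266.  24.  27.] [0.389 0.018 0.024] 0.035
top cassette 0.77 [268. 212.  17.  24.] [0.526 0.043 0.03 ] 0.041
top divider1 0.63 [272. 181.   4.  29.] [0.61  0.035 0.055] 0.059
top divider1 0.6 [294. 183.   4.  32.] [ 0.616 -0.018  0.051] 0.059
top divider1 0.58 [333. 180.   6.  27.] [ 0.605 -0.125  0.051] 0.058
top vial_a 0.65 [321. 156.  11.  12.] [ 0.673 -0.085  0.054] 0.061
side rack 0.86 [304. 221. 111.  76.] [ 0.586 -0.075  0.006] 0.054
side tall_post 0.53 [323. 185.  12.  29.] [0.668 0.097 0.052] 0.084
side short_post 0.51 [337. 248.  11.  12.] [ 0.663 -0.148  0.021] 0.026
side cassette 0.93 [217. 217.  37.  21.] [0.389 0.006 0.019] 0.031
side cassette 0.79 [215. 242.  30.  22.] [ 0.394 -0.108  0.02 ] 0.031
side cassette 0.66 [269. 205.  25.  13.] [0.523 0.029 0.026] 0.037
side divider1 0.93 [309. 224.  29.  16.] [ 0.607 -0.076  0.041] 0.055
side divider1 0.77 [312. 241.  36.  25.] [ 0.605 -0.13   0.033] 0.055
side divider1 0.77 [305. 212.  28.  16.] [ 0.606 -0.023  0.041] 0.055
side divider1 0.76 [304. 201.  28.  15.] [0.606 0.032 0.04 ] 0.056
side divider1 0.69 [302. 189.  28.  10.] [0.607 0.085 0.041] 0.055
side vial_a 0.59 [340. 230.   7.  22.] [ 0.673 -0.095  0.037] 0.056
side vial_a 0.53 [329. 201.  12.  21.] [0.675 0.03  0.034] 0.056
0.7 [ 0.19819406 -0.61905099  0.40469808] [[ 0.952  0.305  0.   ]
 [ 0.305 -0.952 -0.   ]
 [ 0.     0.    -1.   ]] [-0.06221949  0.0792468   0.18807431]
```

```bash
python3 - <<'E'
import cv2
a=cv2.imread('pics/top0.png')[120:300,200:400];b=cv2.imread('pics/side0.png')[150:290,170:400]
a=cv2.resize(a,(400,360),interpolation=cv2.INTER_CUBIC);b=cv2.resize(b,(400,243),interpolation=cv2.INTER_CUBIC)
import numpy as np
c=np.zeros((360,800,3),np.uint8);c[:,:400]=a;c[:243,400:]=b;cv2.imwrite('pics/c0.png',cv2.resize(c,(800,360)))
E
python3 - <<'E'
from h import *
# rack pose: divider tops from both cams
for n in('top','side'):
    w=cloud(shot(n)).reshape(-1,3)
    k=(w[:,2]>.049)&(w[:,2]<.063)&(w[:,0]>.52)&(w[:,0]<.655)&(abs(w[:,1]+.02)<.16)
    p=w[k][:,:2]
    # fit yaw & y offset: comb of period 54mm
    best=max((np.abs(np.mean(np.exp(2j*np.pi*(-np.sin(t)*p[:,0]+np.cos(t)*p[:,1])/.054))),t) for t in np.radians(np.arange(-25,25,.25)))
    t=best[1];z=np.mean(np.exp(2j*np.pi*(-np.sin(t)*p[:,0]+np.cos(t)*p[:,1])/.054))
    X=np.cos(t)*p[:,0]+np.sin(t)*p[:,1];Y=-np.sin(t)*p[:,0]+np.cos(t)*p[:,1]
    ph=np.angle(z)/2/np.pi*.054
    print(n,best[0],np.degrees(t),'phase',ph,'X',np.percentile(X,[2,50,98]),'Y',np.percentile(Y,[1,99]),len(p), np.round(np.bincount(np.round((Y-ph)/.054).astype(int)+5),0))
for n in('wrist',): shot(n,'w0.png')
E
```

```text
top 0.9622588516772793 -1.25 phase -0.005055494846565722 X [0.57541096 0.61010201 0.64276777] Y [-0.11677429  0.10628088] 410 [ 0  0  0 90 80 80 77 83]
side 0.968097961317485 -0.7500000000000001 phase -0.013818440569421962 X [0.57379868 0.60706679 0.64051316] Y [-0.12497527  0.0979157 ] 483 [  0   0   0 116 102  96  88  81]
```

View pics/c0.png

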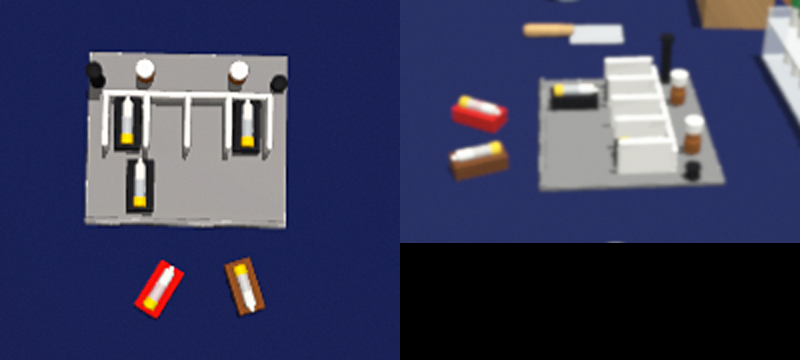

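The top view shows the tall post at crop (95,72), which is the +y end, so I count divider5, divider4, divider3 and the third gap is centred at rack y = -27 mm. There are three loose cassette shapes:
- black, on the lane, at top px (269,212)
- red, at (280,266)
- brown, at about (322,263)

The black one on the lane, nose towards the gaps, is the one meant. Next I move over the rack for a close look.

Request:
apply_moves:
  steps:
    - [55.2,-47.3,0,0,0,0.33,1]
    - [55.2,-47.3,0,0,0,0.33,1]
    - [55.2,-47.3,0,0,0,0.33,1]
    - [55.2,-47.3,0,0,0,0.33,1]
    - [55.2,-47.3,0,0,0,0.33,1]
    - [55.2,-47.3,0,0,0,0.33,1]
    - [55.2,-47.3,0,0,0,0.33,1]
    - [55.2,-47.3,0,0,0,0.33,1]
    - [55.2,-47.3,0,0,0,0.33,1]
    - [55.2,-47.3,0,0,0,0.33,1]
    - [55.2,-47.3,0,0,0,0.33,1]
    - [55.2,-47.3,0,0,0,0.33,1]
    - [55.2,-47.3,0,0,0,0.33,1]
    - [55.2,-47.3,0,0,0,0.33,1]
    - [55.2,-47.3,0,0,0,0.33,1]
    - [55.2,-47.3,0,0,0,0.33,1]
    - [55.2,-47.3,0,0,0,0.33,1]
    - [55.2,-47.3,0,0,0,0.33,1]
    - [55.2,-47.3,0,0,0,0.33,1]
    - [55.2,-47.3,0,0,0,0.33,1]

```text
t: 2.85
tcp_pos: [0.5794, -0.0016, 0.4049]
tool_rot: [[1.0, -0.022, 0.0], [-0.022, -1.0, -0.0], [0.0, 0.0, -1.0]]
force: [-0.3, -0.2, -0.5]
finger_gap: 0.009
grip_force: 0.0
```

```bash
cat >> h.py <<'E'
def comb(w,zr=(.053,.060)):
    w=w.reshape(-1,3)
    k=(w[:,2]>zr[0])&(w[:,2]<zr[1])&(w[:,0]>.52)&(w[:,0]<.655)&(abs(w[:,1]+.02)<.16)
    p=w[k][:,:2]
    f=lambda t:np.mean(np.exp(2j*np.pi*(-np.sin(t)*p[:,0]+np.cos(t)*p[:,1])/.054))
    T=np.radians(np.arange(-8,8,.1));t=T[np.argmax([abs(f(t)) for t in T])]
    ph=np.angle(f(t))/2/np.pi*.054
    X=np.cos(t)*p[:,0]+np.sin(t)*p[:,1]
    Y=-np.sin(t)*p[:,0]+np.cos(t)*p[:,1]
    print('comb',abs(f(t)),'yaw',np.degrees(t),'Yoff',ph,'X',np.round(np.percentile(X,[2,98]),4),len(p),'tops z',np.median(w[k][:,2]),np.unique(np.round((Y-ph)/.054),return_counts=True))
E
python3 - <<'E'
from h import *
s=robot.read_state();print(s['t'],s['tcp_pos'],np.round(s['tool_rot'],3))
c=shot('wrist','w1.png');w=cloud(c);comb(w)
for q in('cassette','tall_post','short_post','reagent'):
    for r in robot.trace('wrist',q)[:4]:
        p=w[r['region']];print(q,round(r['confidence'],2),np.round(r['box']),np.round(np.nanpercentile(p,[2,50,98],axis=0),3).tolist())
comb(cloud(shot('top')))
E
```

```text
2.85 [ 0.57935885 -0.00164343  0.40489668] [[ 1.    -0.022  0.   ]
 [-0.022 -1.    -0.   ]
 [ 0.     0.    -1.   ]]
comb 0.9683906011976628 yaw -0.9000000000000253 Yoff -0.007229348601369613 X [0.5747 0.6403] 2311 tops z 0.05514852884091398 (array([-2., -1., -0.,  1.,  2.]), array([470, 463, 464, 458, 456]))
cassette 0.91 [239. 239.  33.  57.] [[0.493, 0.028, 0.011], [0.53, 0.044, 0.028], [0.559, 0.063, 0.039]]
tall_post 0.75 [168. 112.  42.  29.] [[0.659, 0.095, 0.006], [0.668, 0.101, 0.083], [0.678, 0.115, 0.086]]
short_post 0.86 [401. 112.  26.  20.] [[0.655, -0.152, 0.004], [0.665, -0.139, 0.024], [0.675, -0.13, 0.026]]
comb 0.9618116986568002 yaw -1.800000000000022 Yoff 0.0002995940300639272 X [0.5748 0.6441] 71 tops z 0.055326156507754076 (array([-2., -1.,  2.]), array([54, 10,  7]))
```

View pics/w1.png

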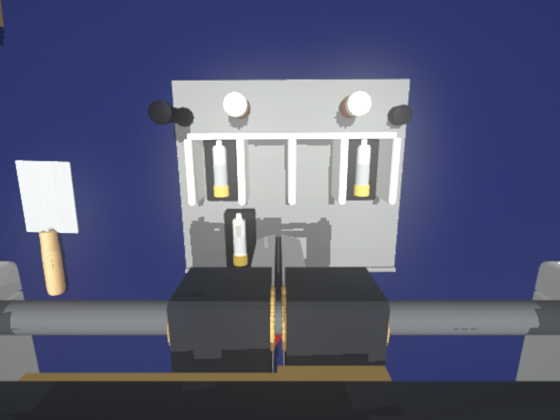

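The wrist view agrees: tall post at px (165,112), five dividers at columns 190–395, loose black cassette at (239,239) with its nose towards the gaps. Going above divider5 and lowering onto it.

Request:
apply_moves:
  steps:
    - [0.5,-3,3,0,0,0,1]
    - [1.9,-6,7,0,0,-0.006,1]
    - [1.9,-9.3,10.5,0,0,-0.006,1]
    - [1.9,-9.3,13.5,0,0,-0.006,1]
    - [1.9,-9.3,14.5,0,0,-0.006,1]
    - [1.9,-9.3,14.7,0,0,-0.006,1]
    - [1.9,-9.3,14.85,0,0,-0.006,1]
    - [1.9,-9.3,15.0,0,0,-0.006,1]
    - [1.9,-9.3,15.0,0,0,-0.006,1]

```text
t: 4.05
tcp_pos: [0.6011, 0.0917, 0.256]
tool_rot: [[1.0, -0.015, 0.002], [-0.015, -1.0, 0.0], [0.002, -0.0, -1.0]]
force: [0.0, 0.3, -0.1]
finger_gap: 0.004
grip_force: 0.0
```

Request:
apply_moves:
  steps:
    - [0,0,0.1,0,0,0,1]
    - [0,0,0.2,0,0,0,1]
    - [0,0,0.25,0,0,0,1]
    - [0,0,0.25,0,0,0,1]

```text
t: 4.45
tcp_pos: [0.6011, 0.0919, 0.2552]
tool_rot: [[1.0, -0.015, 0.003], [-0.015, -1.0, 0.0], [0.003, -0.0, -1.0]]
force: [-3.5, -0.6, 16.7]
finger_gap: 0.004
grip_force: 8.1
```

Touched (17 N). On to the next dividers.

Request:
apply_moves:
  steps:
    - [0,0,-1.2,0,0,0,1]
    - [0,2.5,-1.2,0,0,0,1]
    - [0,5.4,-1.2,0,0,0,1]
    - [0,5.4,-1.2,0,0,0,1]
    - [0,5.4,-0.4,0,0,0,1]
    - [0,5.4,-0.2,0,0,0,1]
    - [0,5.4,-0.1,0,0,0,1]
    - [0,5.4,0,0,0,0,1]
    - [0,5.4,0,0,0,0,1]

```text
t: 5.35
tcp_pos: [0.6003, 0.0386, 0.2551]
tool_rot: [[1.0, -0.013, 0.002], [-0.013, -1.0, -0.001], [0.002, 0.0, -1.0]]
force: [-4.7, -2.7, 23.6]
finger_gap: 0.005
grip_force: 12.0
```

Request:
apply_moves:
  steps:
    - [0,0,-1.2,0,0,0,1]
    - [0,2.5,-1.2,0,0,0,1]
    - [0,5.4,-1.2,0,0,0,1]
    - [0,5.4,-1.2,0,0,0,1]
    - [0,5.4,-0.4,0,0,0,1]
    - [0,5.4,-0.2,0,0,0,1]
    - [0,5.4,-0.1,0,0,0,1]
    - [0,5.4,0,0,0,0,1]
    - [0,5.4,0,0,0,0,1]

```text
t: 6.25
tcp_pos: [0.5995, -0.0145, 0.255]
tool_rot: [[1.0, -0.012, 0.002], [-0.012, -1.0, 0.0], [0.002, -0.0, -1.0]]
force: [-4.5, -2.3, 25.2]
finger_gap: 0.004
grip_force: 12.6
```

Three touches done in order (17, 24, 25 N). Now to the +y side of the cassette, turned 90° with the fingers slightly open for a wide, square push.

Request:
apply_moves:
  steps:
    - [0,0,-3,0,0,0,1]
    - [0,0,-6,0,0,0,1]
    - [-3,-4,-6,0,0,0.3,0.8]
    - [-7.6,-8,-6,0,0,0.6,0.8]
    - [-7.6,-10.1,-6,0,0,0.9,0.8]
    - [-7.6,-10.1,-6,0,0,1.2,0.8]
    - [-7.6,-10.1,-6,0,0,1.565,0.8]
    - [-7.6,-10.1,-6,0,0,1.565,0.8]
    - [-7.6,-10.1,-6,0,0,1.565,0.8]
    - [-7.6,-10.1,-6,0,0,1.565,0.8]
    - [-7.6,-10.1,-6,0,0,1.565,0.8]
    - [-7.6,-10.1,-6,0,0,1.565,0.8]
    - [-7.6,-10.1,-6,0,0,1.565,0.8]
    - [-7.6,-10.1,-6,0,0,1.565,0.8]
    - [-7.6,-10.1,-6,0,0,1.565,0.8]

```text
t: 7.75
tcp_pos: [0.5242, 0.0879, 0.3115]
tool_rot: [[-0.004, -1.0, -0.001], [-1.0, 0.004, 0.0], [-0.0, 0.001, -1.0]]
force: [0.4, -0.1, 0.7]
finger_gap: 0.198
grip_force: 0.0
```

Run:
```python
from h import *
s=robot.read_state();print(s['t'],s['tcp_pos'],np.round(s['tool_rot'],3),s['joints'][6],s['finger_gap'])
for n in('top','side'):
    c=shot(n);w=cloud(c)
    for r in robot.trace(n,'cassette')[:5]:
        p=w[r['region']];print(n,round(r['confidence'],2),np.round(r['box']),np.round(np.nanpercentile(p,[3,50,97],axis=0),3).tolist())
```

```text
7.75 [0.52420177 0.08788013 0.31154635] [[-0.004 -1.    -0.001]
 [-1.     0.004  0.   ]
 [-0.     0.001 -1.   ]] -2.868491756506022 0.19836373386570966
top 0.91 [270. 215.  15.  24.] [[0.494, 0.027, 0.022], [0.526, 0.043, 0.03], [0.558, 0.059, 0.042]]
top 0.9 [323. 261.  20.  27.] [[0.361, -0.114, 0.001], [0.393, -0.095, 0.024], [0.426, -0.074, 0.035]]
top 0.86 [280. 264.  24.  32.] [[0.357, -0.008, 0.018], [0.389, 0.018, 0.024], [0.42, 0.042, 0.034]]
side 0.93 [270. 206.  28.  16.] [[0.492, 0.023, 0.007], [0.525, 0.029, 0.026], [0.557, 0.048, 0.038]]
side 0.84 [215. 241.  31.  22.] [[0.36, -0.123, 0.001], [0.394, -0.108, 0.02], [0.427, -0.09, 0.032]]
```

Request:
apply_moves:
  steps:
    - [0,0,4,0,0,0.012,0.8]
    - [0,0,8,0,0,0.012,0.8]
    - [0,0,9.5,0,0,0.012,0.8]
    - [0,0,9.7,0,0,0.012,0.8]
    - [0,0,9.7,0,0,0.012,0.8]
    - [0.7,0,9.7,0,0,0.012,0.8]
    - [1.0,0,9.7,0,0,0.012,0.8]
    - [1.3,0,9.7,0,0,0.012,0.8]
    - [1.6,0,9.7,0,0,0.012,0.8]
    - [1.9,0,9.7,0,0,0.012,0.8]
    - [2.2,0,9.7,0,0,0.012,0.8]
    - [2.5,0,9.7,0,0,0.012,0.8]

```text
t: 9.15
tcp_pos: [0.5244, 0.0614, 0.2153]
tool_rot: [[-0.02, -1.0, 0.0], [-1.0, 0.02, 0.0], [-0.0, -0.0, -1.0]]
force: [0.0, 2.0, 1.5]
finger_gap: 0.199
grip_force: 0.8
```

Run:
```python
from h import *
s=robot.read_state();print(s['t'],s['tcp_pos'],s['joints'][6],s['force'])
cs=[shot('top'),shot('side','s2.png'),shot('wrist')]
for n,c in zip(('top','side','wrist'),cs):
    w=cloud(c)
    for r in robot.trace(n,'cassette')[:4]:
        p=w[r['region']];print(n,round(r['confidence'],2),np.round(r['box']),np.round(np.nanpercentile(p,[3,50,97],axis=0),3).tolist())
a=np.hstack([cs[0]['frame'][150:250,210:370],cs[1]['frame'][150:250,200:360]]);cv2.imwrite('pics/m2.png',cv2.resize(a[...,::-1],(800,250)))
```

```text
9.15 [0.52435052 0.06136121 0.21525407] -2.7320886455696916 [0.03437413 1.99513545 1.50874645]
top 0.89 [324. 262.  17.  28.] [[0.363, -0.116, 0.015], [0.393, -0.095, 0.024], [0.426, -0.074, 0.035]]
top 0.87 [281. 264.  23.  28.] [[0.36, -0.008, 0.004], [0.389, 0.018, 0.024], [0.418, 0.042, 0.034]]
side 0.97 [216. 218.  34.  21.] [[0.354, -0.014, -0.001], [0.39, 0.006, 0.019], [0.422, 0.071, 0.031]]
side 0.84 [215. 240.  36.  25.] [[0.361, -0.122, 0.003], [0.394, -0.108, 0.02], [0.426, -0.091, 0.032]]
side 0.59 [272. 207.  23.  15.] [[0.49, 0.011, 0.006], [0.522, 0.017, 0.026], [0.556, 0.053, 0.037]]
wrist 0.86 [278. 207. 126.  66.] [[0.491, 0.015, 0.02], [0.523, 0.029, 0.028], [0.556, 0.049, 0.038]]
wrist 0.82 [485.  10.  57.  20.] [[0.398, -0.075, 0.001], [0.42, -0.069, 0.01], [0.423, -0.067, 0.021]]
wrist 0.67 [498. 174. 124. 116.] [[0.37, -0.009, 0.004], [0.399, 0.015, 0.022], [0.424, 0.046, 0.032]]
```

View pics/m2.png

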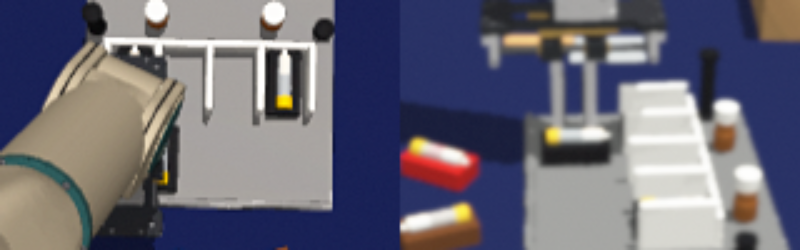

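The cassette slides squarely, with tool-to-cassette centres 26 mm apart as expected. Pushing on.

Request:
apply_moves:
  steps:
    - [0.4,0,0,0,0,0,0.8]
    - [0.8,0,0,0,0,0,0.8]
    - [1.2,0,0,0,0,0,0.8]
    - [1.6,0,0,0,0,0,0.8]
    - [2.0,0,0,0,0,0,0.8]
    - [2.4,0,0,0,0,0,0.8]
    - [2.8,0,0,0,0,0,0.8]
    - [3.2,0,0,0,0,0,0.8]
    - [3.6,0,0,0,0,0,0.8]
    - [4.0,0,0,0,0,0,0.8]
    - [4.4,0,0,0,0,0,0.8]
    - [4.8,0,0,0,0,0,0.8]
    - [5.2,0,0,0,0,0,0.8]
    - [5.6,0,0,0,0,0,0.8]
    - [6.0,0,0,0,0,0,0.8]
    - [6.4,0,0,0,0,0,0.8]
    - [6.8,0,0,0,0,0,0.8]
    - [7.1,0,0,0,0,0,0.8]
    - [7.3,0,0,0,0,0,0.8]
    - [7.5,0,0,0,0,0,0.8]

```text
t: 11.45
tcp_pos: [0.5228, -0.0137, 0.2152]
tool_rot: [[-0.02, -1.0, -0.0], [-1.0, 0.02, 0.0], [-0.0, 0.0, -1.0]]
force: [-0.2, 0.9, -0.4]
finger_gap: 0.201
grip_force: 0.3
```

Run:
```python
from h import *
s=robot.read_state();print(s['t'],s['tcp_pos'],s['joints'][6],s['force'])
cs=[shot('side'),shot('wrist')]
for n,c in zip(('side','wrist'),cs):
    w=cloud(c)
    for r in robot.trace(n,'cassette')[:4]:
        p=w[r['region']];print(n,round(r['confidence'],2),np.round(r['box']),np.round(np.nanpercentile(p,[3,50,97],axis=0),3).tolist())
cv2.imwrite('pics/w3.png',cs[1]['frame'][...,::-1])
```

```text
11.45 [ 0.52277456 -0.013696    0.21518133] -2.6121693590487753 [-0.17405356  0.85315191 -0.43970612]
side 0.97 [214. 241.  30.  23.] [[0.36, -0.122, 0.001], [0.394, -0.108, 0.02], [0.427, -0.09, 0.032]]
side 0.89 [271. 225.  29.  14.] [[0.49, -0.063, 0.008], [0.522, -0.058, 0.026], [0.554, -0.04, 0.037]]
side 0.83 [215. 219.  34.  20.] [[0.353, -0.015, 0.002], [0.388, 0.005, 0.02], [0.422, 0.026, 0.031]]
wrist 0.92 [479. 293. 116. 107.] [[0.371, -0.012, 0.002], [0.409, 0.005, 0.021], [0.425, 0.02, 0.032]]
wrist 0.77 [496. 110. 126. 104.] [[0.377, -0.113, 0.005], [0.406, -0.092, 0.022], [0.429, -0.071, 0.032]]
wrist 0.68 [276. 205. 129.  66.] [[0.49, -0.06, 0.019], [0.522, -0.045, 0.028], [0.555, -0.026, 0.038]]
```

View pics/w3.png

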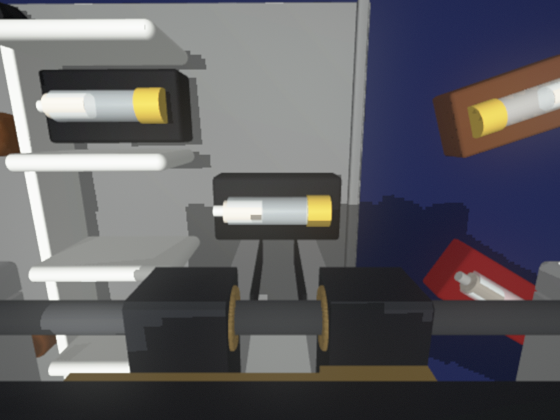

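The cassette sits square at px (277,206), roughly between the divider tips at rows 162 and 273. I'll measure its offset in the rack frame.

Run:
```python
from h import *
c=shot('wrist');w=cloud(c);comb(w,(.052,.060))
r=[r for r in robot.trace('wrist','cassette') if abs(r['box'][0]-276)<20][0]
p=w[r['region']];p=p[(p[:,2]>.024)&(p[:,2]<.031)]
(cx,cy),sz,a=cv2.minAreaRect((p[:,:2]*1000).astype(np.float32));print(cx,cy,sz,a,len(p))
t=np.radians(-.9);print('rackY rel',-np.sin(t)*cx+np.cos(t)*cy)
# cleaner: divider tops near fronts
q=w.reshape(-1,3);q=q[(q[:,2]>.0535)&(q[:,2]<.058)&(q[:,0]>.57)&(q[:,0]<.62)]
Y=-np.sin(t)*q[:,0]+np.cos(t)*q[:,1]
for y0 in(.047,-.007,-.061,-.115):
    k=abs(Y-y0)<.015; print(y0,k.sum(),np.median(Y[k]) if k.any() else 0,np.percentile(Y[k],[5,95]) if k.any() else 0)
```

```text
comb 0.9582303331133657 yaw -0.400000000000027 Yoff -0.012961065185094389 X [0.5422 0.6402] 9246 tops z 0.0549839645808462 (array([-2., -1.,  0.,  1.]), array([3327, 2820, 2098, 1001]))
522.4783935546875 -41.45098876953125 (36.33454132080078, 70.16183471679688) 88.7264404296875 5004
rackY rel -33.23914114778024
0.047 344 0.044817934101227114 [0.04300944 0.04719627]
-0.007 989 -0.008259590055440887 [-0.01083394 -0.00461636]
-0.061 1741 -0.06141478712750692 [-0.06463075 -0.05813272]
-0.115 2319 -0.11467696288032853 [-0.1180582  -0.11175528]
```

Request:
apply_moves:
  steps:
    - [0.1,0,0,0,0,0,0.8]
    - [0.15,0,0,0,0,0,0.8]
    - [0.15,0,0,0,0,0,0.8]
    - [-0.5,0,0,0,0,0,0.8]
    - [-2.0,0,0,0,0,0,0.8]
    - [-2.0,0,-3.5,0,0,0,0.8]
    - [-2.0,0,-7,0,0,0,0.8]
    - [-2.0,0,-7,0,0,-0.2,1]
    - [-1,2,-7,0,0,-0.5,1]
    - [1,4,-7,0,0,-0.8,1]
    - [2.8,6.3,-7,0,0,-1.1,1]
    - [2.8,6.3,-7,0,0,-1.4,1]
    - [2.8,6.3,-7,0,0,-1.575,1]
    - [2.8,6.3,-7,0,0,-1.575,1]
    - [2.8,6.3,-7,0,0,-1.575,1]
    - [2.8,6.3,-7,0,0,-1.575,1]
    - [2.8,6.3,-7,0,0,-1.575,1]
    - [2.8,6.3,-7,0,0,-1.575,1]
    - [2.8,6.3,-7,0,0,-1.575,1]
    - [2.8,6.3,-7,0,0,-1.575,1]

```text
t: 13.75
tcp_pos: [0.4592, -0.0402, 0.2852]
tool_rot: [[1.0, -0.018, 0.0], [-0.018, -1.0, 0.0], [0.0, -0.0, -1.0]]
force: [-0.0, -0.4, 0.1]
finger_gap: 0.006
grip_force: 0.0
```

Run:
```python
from h import *
s=robot.read_state();print(s['t'],s['tcp_pos'],np.round(s['tool_rot'],4),s['finger_gap'])
c=shot('wrist','w4.png');w=cloud(c)
for r in robot.trace('wrist','cassette')[:5]:
    p=w[r['region']];p=p[(p[:,2]>.024)&(p[:,2]<.031)]
    if len(p)>50: print(np.round(r['box']),cv2.minAreaRect((p[:,:2]*1000).astype(np.float32)),len(p))
t=np.radians(-.9)
q=w.reshape(-1,3);q=q[(q[:,2]>.0535)&(q[:,2]<.058)&(q[:,0]>.565)&(q[:,0]<.64)]
for y0 in(.045,-.008,-.061,-.115):
    Y=-np.sin(t)*q[:,0]+np.cos(t)*q[:,1];k=abs(Y-y0)<.015
    if k.sum()>20:
        f=np.polyfit(q[k,0],q[k,1],1);print(y0,k.sum(),np.median(Y[k]),'yaw',np.degrees(np.arctan(f[0])),'x',np.percentile(q[k,0],[1,99]))
```

```text
13.75 [ 0.4592227 -0.0401932  0.2852181] [[ 9.998e-01 -1.810e-02  1.000e-04]
 [-1.810e-02 -9.998e-01  0.000e+00]
 [ 1.000e-04 -0.000e+00 -1.000e+00]] 0.005839985011799633
[279. 139.  49.  95.] ((521.9411010742188, -42.42548370361328), (35.96930694580078, 68.7453384399414), 88.6961898803711) 2792
0.045 664 0.04588546893009858 yaw -0.8233851320773775 x [0.57333811 0.60454991]
-0.008 654 -0.007555483649173988 yaw -0.9290347966312549 x [0.57256472 0.60376773]
-0.061 664 -0.0610348127784935 yaw -0.8401718251531263 x [0.57191214 0.60280521]
-0.115 681 -0.11442315618744839 yaw -0.8946518091478128 x [0.57095106 0.60182986]
```

View pics/w4.png

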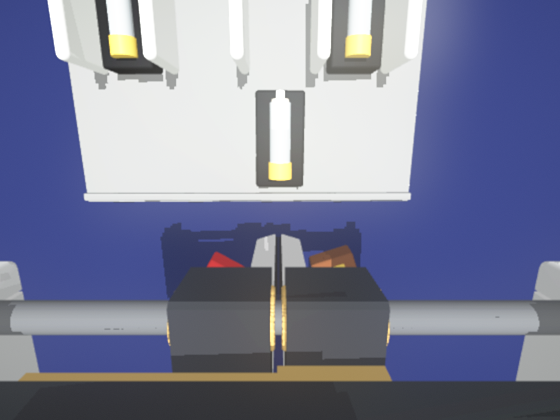

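The px (279,139) cassette is centred on the gap line to within 0.2 mm and square to 0.4°. Pushing from the tail, above the lip.

Request:
apply_moves:
  steps:
    - [0,0.12,3,0,0,0,1]
    - [0,0.12,6,0,0,0,1]
    - [0,0.12,6.8,0,0,0,1]
    - [0,0.12,6.85,0,0,0,1]
    - [0.6,0.12,6.85,0,0,0,1]
    - [1.2,0.12,6.85,0,0,0,1]
    - [1.6,0.12,6.85,0,0,0,1]
    - [2.0,0.12,6.85,0,0,0,1]
    - [2.4,0.12,6.85,0,0,0,1]
    - [2.8,0.12,6.85,0,0,0,1]
    - [3.2,0.12,6.85,0,0,0,1]
    - [3.6,0.12,6.85,0,0,0,1]
    - [4.0,0.12,6.85,0,0,0,1]
    - [4.4,0.12,6.85,0,0,0,1]
    - [4.8,0.12,6.85,0,0,0,1]
    - [5.2,0.12,6.85,0,0,0,1]
    - [5.5,0.12,6.85,0,0,0,1]
    - [5.5,0.12,6.85,0,0,0,1]

```text
t: 15.65
tcp_pos: [0.5149, -0.0424, 0.2167]
tool_rot: [[1.0, -0.016, 0.001], [-0.016, -1.0, -0.0], [0.001, -0.0, -1.0]]
force: [0.0, -0.6, 0.4]
finger_gap: 0.004
grip_force: 0.0
```

Run:
```python
from h import *
s=robot.read_state();print(s['t'],s['tcp_pos'],s['force'])
c=shot('wrist','w5.png');w=cloud(c)
for r in robot.trace('wrist','cassette')[:5]:
    p=w[r['region']];p=p[(p[:,2]>.024)&(p[:,2]<.031)]
    if len(p)>50: print(np.round(r['box']),cv2.minAreaRect((p[:,:2]*1000).astype(np.float32)),len(p))
```

```text
15.65 [ 0.51490573 -0.04238444  0.21671064] [ 0.01857762 -0.55217191  0.42631617]
[279. 175.  69. 125.] ((559.1087646484375, -42.89040756225586), (36.10909652709961, 69.29806518554688), 89.13909149169922) 5151
```

Straight and centred (yaw -0.9°). Continuing into the gap.

Request:
apply_moves:
  steps:
    - [0.3,0,0,0,0,0,1]
    - [0.7,0,0,0,0,0,1]
    - [1.1,0,0,0,0,0,1]
    - [1.5,0,0,0,0,0,1]
    - [1.9,0,0,0,0,0,1]
    - [2.3,0,0,0,0,0,1]
    - [2.7,0,0,0,0,0,1]
    - [3.1,0,0,0,0,0,1]
    - [3.5,0,0,0,0,0,1]
    - [3.8,0,0,0,0,0,1]
    - [4.1,0,0,0,0,0,1]
    - [4.3,0,0,0,0,0,1]
    - [4.5,0,0,0,0,0,1]
    - [4.6,0,0,0,0,0,1]
    - [4.7,0,0,0,0,0,1]
    - [4.7,0,0,0,0,0,1]

```text
t: 17.35
tcp_pos: [0.5612, -0.0432, 0.2167]
tool_rot: [[1.0, -0.016, 0.0], [-0.016, -1.0, 0.0], [0.0, -0.0, -1.0]]
force: [-0.4, 0.7, -0.5]
finger_gap: 0.005
grip_force: 0.2
```

Request:
apply_moves:
  steps:
    - [0.1,0,0,0,0,0,1]
    - [0.2,0,0,0,0,0,1]
    - [0.2,0,0,0,0,0,1]

```text
t: 17.65
tcp_pos: [0.5629, -0.0432, 0.2166]
tool_rot: [[1.0, -0.016, -0.001], [-0.016, -1.0, -0.0], [-0.001, 0.0, -1.0]]
force: [-2.7, -0.4, 1.7]
finger_gap: 0.005
grip_force: 1.2
```

Request:
apply_moves:
  steps:
    - [0.1,0,0,0,0,0,1]
    - [0.15,0,0,0,0,0,1]
    - [0.15,0,0,0,0,0,1]

```text
t: 17.95
tcp_pos: [0.5634, -0.0432, 0.2166]
tool_rot: [[1.0, -0.016, -0.004], [-0.016, -1.0, 0.0], [-0.004, -0.0, -1.0]]
force: [-5.4, 0.6, 4.0]
finger_gap: 0.007
grip_force: 2.7
```

Request:
apply_moves:
  steps:
    - [0.1,0,0,0,0,0,1]
    - [0.15,0,0,0,0,0,1]
    - [0.15,0,0,0,0,0,1]

```text
t: 18.25
tcp_pos: [0.564, -0.0433, 0.2164]
tool_rot: [[1.0, -0.016, -0.007], [-0.016, -1.0, 0.0], [-0.007, -0.0, -1.0]]
force: [-7.3, 0.6, 6.5]
finger_gap: 0.005
grip_force: 3.9
```

Force is rising while the tip has stalled, so it is against the stop. Backing off and checking.

Request:
apply_moves:
  steps:
    - [-0.5,0,0,0,0,0,1]
    - [-1.5,0,0,0,0,0,1]
    - [-3.5,0,0,0,0,0,1]
    - [-5,0,-3,0,0,0,1]
    - [-8,0,-7,0,0,0,1]
    - [-8,0,-10,0,0,0,1]
    - [-8,0,-13,0,0,0,1]
    - [-8,0,-13,0,0,0,1]
    - [-8,0,-13,0,0,0,1]

```text
t: 19.15
tcp_pos: [0.4863, -0.042, 0.3472]
tool_rot: [[1.0, -0.016, 0.003], [-0.016, -1.0, -0.0], [0.003, 0.0, -1.0]]
force: [0.1, -0.4, 0.7]
finger_gap: 0.006
grip_force: 0.0
```

Run:
```python
from h import *
s=robot.read_state();print(s['t'],s['tcp_pos'],s['force'])
c=shot('wrist','w6.png');w=cloud(c)
for r in robot.trace('wrist','cassette')[:5]:
    p=w[r['region']];p=p[(p[:,2]>.022)&(p[:,2]<.032)]
    if len(p)>50: print(round(r['confidence'],2),np.round(r['box']),cv2.minAreaRect((p[:,:2]*1000).astype(np.float32)),np.percentile(p[:,0],[2,98]),len(p))
```

```text
19.15 [ 0.48629553 -0.04195583  0.34721759] [ 0.11853592 -0.40407193  0.67601321]
0.88 [278.  74.  40.  87.] ((606.0521240234375, -43.50379180908203), (35.977256774902344, 69.39506530761719), 89.25170135498047) [0.57213575 0.6395344 ] 2174
```

View pics/w6.png

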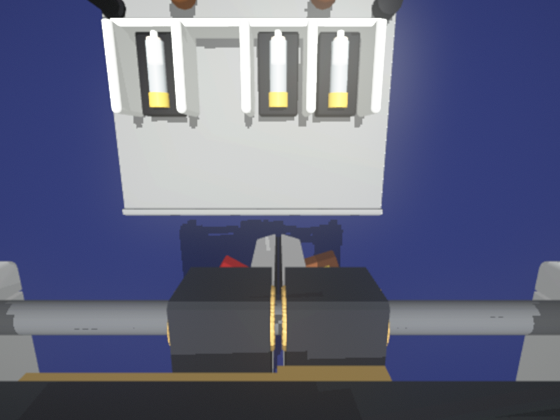

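The cassette is in the third gap at px (278,74), its tail at row 116 beside the seated ones. I'll compare tail positions exactly.

Run:
```python
from h import *
w=np.nanmean([cloud(shot('wrist')) for _ in range(2)],0).reshape(-1,3)
t=np.radians(-.9);X=np.cos(t)*w[:,0]+np.sin(t)*w[:,1];Y=-np.sin(t)*w[:,0]+np.cos(t)*w[:,1]
for y0 in(.0467,-.0343,-.0883):
  o=[]
  for d in(-.014,-.011,.011,.014):
    k=(abs(Y-y0-d)<.0015)&(w[:,2]>.0245)&(w[:,2]<.031)&(X>.54)&(X<.66)
    o.append((round(X[k].min()*1000,1),round(X[k].max()*1000,1),k.sum()))
  print(y0,o)
```

```text
0.0467 [(np.float64(641.5), np.float64(641.9), np.int64(6)), (np.float64(641.3), np.float64(641.9), np.int64(8)), (np.float64(571.8), np.float64(641.8), np.int64(89)), (np.float64(571.8), np.float64(642.0), np.int64(297))]
-0.0343 [(np.float64(571.9), np.float64(642.0), np.int64(297)), (np.float64(571.9), np.float64(641.9), np.int64(299)), (np.float64(571.8), np.float64(641.8), np.int64(292)), (np.float64(571.9), np.float64(642.0), np.int64(294))]
-0.0883 [(np.float64(571.8), np.float64(652.4), np.int64(300)), (np.float64(571.8), np.float64(642.1), np.int64(295)), (np.float64(571.8), np.float64(642.2), np.int64(296)), (np.float64(571.8), np.float64(641.9), np.int64(295))]<stdin>:2: RuntimeWarning: Mean of empty slice
```

```bash
python3 -c "
from station import robot
print(robot.job_done())"
```

```text
the job is handed in; nothing more can be done
None
```

I touched the first, second and third dividers in order from the tall-post end, then pushed the black cassette nose first into the third gap; its tail measures level with the seated ones to about 0.1 mm, and the job is handed in (about 19 s of the 56 s used).

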